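Start up the tool sharpener

TASK

Get the blue sharpening machine running in the right order: first press the green button on the dust extractor's grey hand control fully down so that it stays in, then press down the white-marked end of the machine's black rocker switch until it has tipped right over, and last press the machine's yellow run button fully down. Do not press the red stop button, and leave the hand control lying where it is: only press it, do not pick it up or push it about. Leave the oil bottle, wood block and brass punch where they are.

Things in the scene. Friction and masses are not known exactly. Their poses are not given: they have to be found in the camera images.
- machine: Blue flat-disc tool sharpener fixed to the bench: box 240 (x) by 300 (y) by 90 mm high, origin at the centre of its underside, z up. On its flat deck: grey disc of 156 mm diameter, 13 mm high, centred at x +30; dust hood 35 mm high at x +112; control strip along its -x edge (facing the robot) with, at x -88 mm, the black rocker (pivot y +95), yellow button (y +5), red button (y -90).
- power (a joint): Black V-shaped rocker switch, 30 mm wide, 58 mm long along machine y, in a grey bezel 10 mm high; pivot 106 mm above the bench. 0 (starts at 0 to 0.05) = off: the half with the white patch, at machine +y, slopes up 0.4 rad to its end, 121 mm above the bench; 0.40 rad = fully on: that half lies level, at 110 mm. Friction (3 N at its end, about 7 N near the pivot): stays where left.
- power_on (a point): Where to press the rocker: on the top face of its white-marked half, 20 mm out from the pivot towards machine +y; it moves with the rocker (about 118 mm above the bench when off, 110 mm when on). The point's own axes lie along the machine's when the rocker is off.
- run (a joint): Yellow run button on the machine: round cap of 34 mm diameter in a flat black collar of 48 mm diameter and 8 mm height. 0 = out, 0.008 m = fully down (in contact with its stop); it takes about 4 N and stays down when pressed.
- run_top (a point): Centre of the top face of the yellow run button, 110 mm above the bench when out, 102 mm when fully down.
- stop (a joint): Red stop button on the machine, sprung, 6 mm travel; 0 = untouched. Not to be pressed.
- stop_top (a point): Centre of the top face of the red stop button (32 mm diameter, in a yellow housing of 48 mm diameter), 108 mm above the bench.
- handset: Hand control of the dust extractor, lying loose on the bench: grey plastic block 130 (x) by 64 (y) by 30 mm high, about 0.35 kg, with a black rubber band near its +x end. Origin at the centre of its underside, z up. The green button is on its top at local x -15 mm, y 0.
- extract (a joint): Green button on the hand control: round cap of 36 mm diameter on a thin black ring. 0 = out, 0.008 m = fully down; it takes about 4 N and stays down when pressed.
- extract_top (a point): Centre of the top face of the green button, 48 mm above the bench when out, 40 mm when fully down.
- oil: Loose amber oil bottle with black cap, 46 mm diameter, 105 mm high, standing beyond the +x end of the hand control (115 to 130 mm from its origin). Origin at the centre of its underside.
- offcut: Loose wood block 45 by 80 by 28 mm on the bench near the -x end of the hand control. Origin at the centre of its underside.
- punch: Loose brass punch, 26 mm diameter, 60 mm high, standing on the machine's deck at a far corner (local x +80 to +95, y +105 to +125 mm). Origin at the centre of its underside.
Mind the look-alikes: they are no part of the job. What is shaped like the handset but pink is not meant.

How it is judged:
On the way, in this order (a step that is already met when the one before it is completed fails the run):
1. the green button on the hand control is fully down (value of joint extract above 0.006 m), for 0.2 s.
2. the rocker is tipped fully to its white-marked end (value of joint power above 0.33 rad), for 0.2 s.
3. the yellow run button is fully down (value of joint run above 0.006 m), for 0.2 s.
At the end, for the whole second after the job is handed in: Green button and yellow button down more than 6 of their 8 mm, rocker past 0.33 rad of 0.40, red stop button not pressed (under 2 mm), hand control lying flat and at rest within 30 mm of its start, and each bystander within 30 mm of its start (value of joint each of extract, run above 0.006 m and value of joint power above 0.33 rad and value of joint stop below 0.002 m and height (world z) of handset below 0.006 m and angle between handset's own z axis and vertical below 0.08 rad and linear speed of handset below 0.02 m/s and distance of each of handset, oil, offcut, punch from where it was at the start of the episode below 0.03 m); the robot touches nothing.
It fails at once if the rocker is switched on before the green button is down (value of joint power above 0.2 rad and value of joint extract below 0.005 m).
It fails at once if the run button is pressed before the rocker is on (value of joint run above 0.003 m and value of joint power below 0.3 rad).
It fails at once if the red stop button is pressed (value of joint stop above 0.002 m).
It fails at once if the hand control is lifted, tipped or pushed more than 30 mm (height (world z) of handset above 0.012 m or angle between handset's own z axis and vertical above 0.25 rad or distance of handset from where it was at the start of the episode above 0.03 m).
It fails at once if a bystander is moved more than 30 mm or knocked over (distance of any of oil, offcut, punch from where it was at the start of the episode above 0.03 m or angle between any of oil, punch's own z axis and vertical above 0.4 rad).
It also fails if it takes over 48 s, if anything falls off the work surface, if the arm or the gripper's body presses on something with over 40 N, if the wrist force passes 120 N, or if a joint passes its speed limit or range.

ROBOT

A 6-joint arm with a two-finger parallel gripper is mounted at the origin on the work surface. World frame = base frame: x ahead of the robot, y to its left, z up, the work surface at z = 0. Lengths are in m, angles in rad, forces in N, time in s.
With the tool pointing down it reaches from about 0.35 to 0.975 m from the base axis. Payload 4.9 kg.
Tool frame: the origin (TCP) lies midway between the tips of the shut fingers; the grasp point (between the pads) lies 19 mm behind it; z points along the fingers, y is the line along which they close (so a half turn about z gives the same grasp; the last joint's range is limited). The gripper opens to 85 mm and grips with 20 to 120 N. Pads are 22 mm wide; open, the fingers measure 114 mm over their backs; the gripper's body (76 mm by 85 mm) begins 54 mm behind the grasp point. The pads swing forward as they close: fully open they stand 13 mm farther back than shut.
Start: joints at [-0.119, 0.053, 1.613, -0, 1.476, -0.119], TCP at [0.625, 0, 0.231] pointing down, gripper open.
Joint ranges: [-3.01, 3.01], [-1.01, 2.22], [0.06, 2.58], [-1.02, 4.17], [0.09, 2.62], [-3.14, 3.14]. Speed limits (rad/s): [2.57, 2.57, 3.14, 3.14, 3.14, 3.14].

INTERFACE

Orientations are given as a unit quaternion [w, x, y, z].
In Python, from plant import state, grab_frame, job_done, cut_out, place_of gives the robot as it stands.
- The arm moves only by the tool jog_arm, never from a script. Its argument "motion" is text: rows parted by semicolons, each of 7 numbers parted by spaces: the opening in per cent of the stroke, from 0 (shut) to 100 (fully open), then the shift along the tool's x, y, z as a fraction of full scale, then the turn, a rotation vector about the tool's x, y, z as a fraction of full scale. A call has exactly 5 rows; each row is the pose to reach, as a shift and turn from the pose commanded when the call began, along the tool's axes at that moment; what a row does not reach only later rows make up. Full scale, the value 1, is 50 cm for a shift and 1.5 rad for a turn. A row lasts 1/8 s, in which the tool goes at most 62.5 mm and 10.7 degrees, less where a joint would pass 70% of its speed; a pose out of reach is approached as far as the arm can. A call with a number of a shift or a turn outside -1 to 1 is refused whole. A call with a gripper value outside its range is refused whole. The fingers move at their own pace and stop on an object; the grip force is fixed at half the most. Time passes only in rows, so rows that repeat a pose let the fingers close, or fill a call up. It gives the time, the measured TCP pose, the force, the opening and the grip force at its end, in the units of the state.
- state(): the state, without advancing time (a new reading comes with each control period).
- grab_frame(name): name is "scene" or "side" or "wrist"; returns a dict with "color" (480x640x3 uint8, red, green, blue), "range_z" (480x640 float32, m along the optical axis (not along the pixel's ray), 0 where there is no reading), "intrinsics" (3x3 intrinsics, pixels), "k1" (the pictures are not rectified: a ray, as slopes to the right and down, at radius r is drawn at 1 + k1 r^2 times it, then the intrinsics apply), "world_from_camera" (4x4, takes a point from camera to world coordinates). Camera axes: x right, y up, looking along -z (the intrinsics and any distortion apply to the point x, -y, -z); pixel columns grow to the right and rows downward; lengths in m; the calibration is good to about 2 mm. A picture is of the moment at which its call begins.
- job_done(): hands the job in; it is judged then, once.
Trained networks look in the newest picture that a camera, given by its name, has taken for a name from the list of things; names that differ only in an ending like _2 or _b are one class to them, and where a whole thing is asked for, a point or a joint stands for the part that bears it (a point fixed in the world has none). Each returns a list of dicts, best first, with "p" (0 to 1); they miss things now and then, are a little off and sometimes report something else, mostly with a low value. They report only what shows in the picture. A call takes as long as a camera call. They do not tell look-alikes from the thing itself.
- cut_out(camera, thing): "pixels" (480x640 bool, what is visible of it).
- place_of(camera, thing): "at" ([x, y, z] in m, in world coordinates, good to about 4 mm: a listed point, or the origin of a listed thing).
The state is a dict: "time": time; "joint_pos": joint angles; "joint_vel": joint speeds; "joint_efforts": joint torques, N m; "tool_pos": TCP position; "tool_rot": TCP orientation; "contact_force": force on the tool from outside, world axes, zero at the start; "ft_torque": the same for the moment, N m; "gripper_width": opening from 0.0 (shut) to 1.0 (fully open); "grasp_force": force on a finger pad.
Only numpy, scipy, OpenCV 4.12 (cv2) and the standard library are available. Lean on these libraries where they do the work, as an engineer would, in place of code of your own. Each camera call takes 0.05 s, during which the arm holds its last target. There are 200 camera calls.

## Working session

There is one attempt and no reset: what is moved stays moved. The work goes in short steps, Python scripts to look and compute and a tool call to move; the robot and the scene stay as the last step left them, time stands still between calls to the robot, and variables do not carry over. Pictures are saved under pics/ and viewed, at most 10 in all, crops included, and the job is handed in when it is done.

Besides the shell and the picture viewer there is one more tool, called after ">>>" by a JSON object that holds its "fn" and its "kwargs", one argument or row to a line. jog_arm: Moves the arm, as the interface text tells. Shift numbers are shares of 50 cm and turn numbers shares of 1.5 rad, none past 1 either way. Its arguments: {"type":"object","properties":{"motion":{"type":"string"}},"required":["motion"]}

```bash
mkdir -p pics; cat > h.py <<'E'
import numpy as np, cv2
from plant import *
def px2w(f,u,v,d=None):
    K=f["intrinsics"]; x=(u-K[0,2])/K[0,0]; y=(v-K[1,2])/K[1,1]
    a,b=x,y
    for _ in range(10):
        s=1+f["k1"]*(a*a+b*b); a,b=x/s,y/s
    if d is None: d=f["range_z"][int(round(v)),int(round(u))]
    return (f["world_from_camera"]@np.array([a*d,-b*d,-d,1]))[:3]
def w2px(f,p):
    q=np.linalg.inv(f["world_from_camera"])@np.append(p,1); a,b=q[0]/-q[2],-q[1]/-q[2]
    s=1+f["k1"]*(a*a+b*b); K=f["intrinsics"]
    return K[0,0]*a*s+K[0,2],K[1,1]*b*s+K[1,2]
E
cat > a.py <<'E'
from h import *
s=state(); print(s["time"],s["tool_pos"],s["tool_rot"],s["contact_force"])
ims=[]
for c in ("scene","side"):
    f=grab_frame(c); ims.append(f["color"][:,:,::-1])
    cv2.imwrite(f"pics/{c}0.png",ims[-1])
    for t in ("power_on","run_top","stop_top","extract_top","handset","machine","oil","offcut","punch"):
        for r in place_of(c,t):
            if r["p"]>.2: print(c,t,round(r["p"],2),np.round(r["at"],3),np.round(w2px(f,r["at"])))
E
python3 a.py
```

```text
0.0 [6.24375289e-01 6.36046967e-05 2.30058254e-01] [-8.01991242e-04  7.07112374e-01  7.07100449e-01 -6.34864165e-04] [-0.29230841  0.31399817 -0.22032796]
scene power_on 0.77 [0.502 0.275 0.118] [491. 235.]
scene run_top 0.58 [0.524 0.168 0.108] [433. 226.]
scene stop_top 0.44 [0.541 0.076 0.112] [387. 213.]
scene extract_top 0.7 [ 0.432 -0.093  0.048] [345. 192.]
scene extract_top 0.67 [ 0.582 -0.216  0.046] [261. 205.]
scene extract_top 0.65 [ 0.831 -0.086  0.046] [225. 287.]
scene extract_top 0.57 [ 0.546 -0.367  0.049] [222. 178.]
scene handset 0.86 [ 0.593 -0.209 -0.002] [261. 226.]
scene handset 0.75 [ 0.42  -0.088  0.002] [350. 207.]
scene handset 0.71 [ 0.826 -0.091  0.001] [227. 303.]
scene handset 0.62 [ 0.556 -0.382  0.   ] [217. 195.]
scene handset 0.5 [ 0.477 -0.241 -0.002] [283. 199.]
scene machine 0.66 [0.612 0.181 0.002] [412. 296.]
scene oil 0.81 [ 0.719 -0.186 -0.   ] [230. 257.]
scene offcut 0.79 [ 0.476 -0.24  -0.003] [283. 200.]
side power_on 0.85 [0.504 0.271 0.118] [323. 365.]
side power_on 0.43 [0.543 0.071 0.109] [344. 281.]
side run_top 0.62 [0.525 0.167 0.116] [334. 318.]
side stop_top 0.58 [0.544 0.074 0.112] [343. 281.]
side extract_top 0.72 [0.67  0.304 0.091] [233. 356.]
side extract_top 0.64 [ 0.584 -0.22   0.043] [371. 210.]
side extract_top 0.63 [ 0.553 -0.368  0.046] [401. 177.]
side extract_top 0.52 [ 0.827 -0.083  0.048] [258. 217.]
side handset 0.92 [ 0.559 -0.382 -0.001] [399. 187.]
side handset 0.92 [ 0.83  -0.097 -0.002] [262. 227.]
side handset 0.89 [ 0.416 -0.091 -0.002] [420. 278.]
side handset 0.59 [ 0.594 -0.21  -0.001] [365. 224.]
side machine 0.57 [0.618 0.181 0.002] [290. 340.]
side oil 0.93 [ 0.715 -0.187 -0.004] [318. 217.]
side offcut 0.59 [ 0.478 -0.243 -0.   ] [413. 228.]
side punch 0.8 [0.673 0.304 0.096] [232. 354.]
```

View pics/scene0.png

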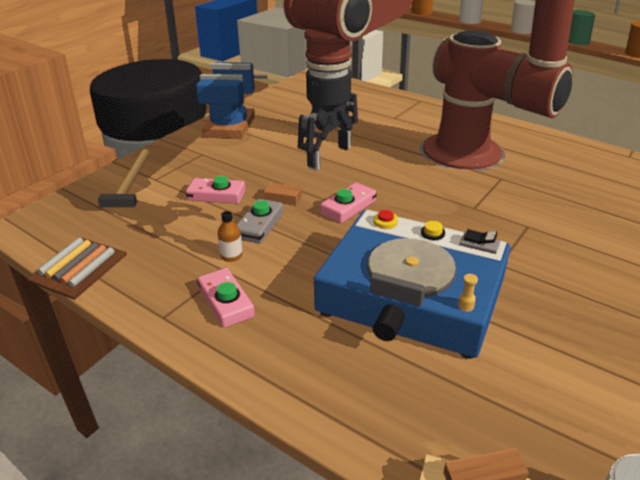

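View pics/side0.png

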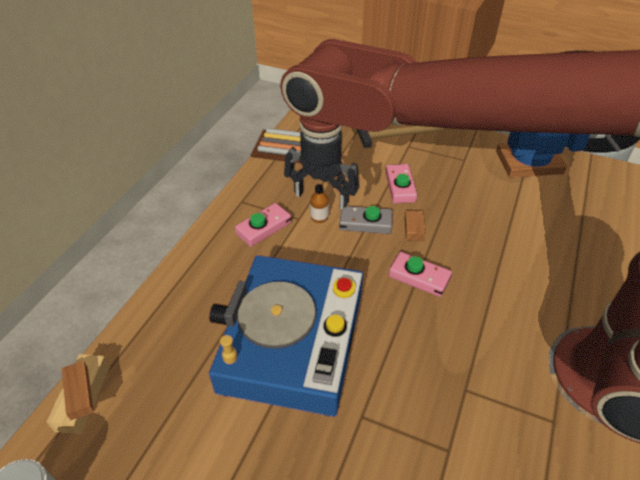

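The view shows the machine with its strip: rocker at scene (482,239), yellow at (433,229), red at (386,216). There are four hand controls: grey at scene (261,215), and pink at (350,200), (216,189) and (227,296). The grey one fits, because it is not pink and lies between the oil bottle and the offcut. I'll confirm that in a crop.

```bash
python3 -c "
import cv2
a=cv2.imread('pics/scene0.png')[160:280,180:340];cv2.imwrite('pics/crop.png',cv2.resize(a,None,fx=4,fy=4,interpolation=2))"
```

```text
(no output)
```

View pics/crop.png

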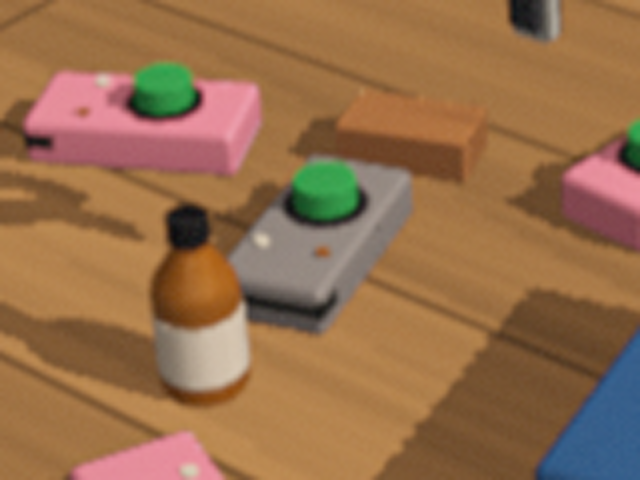

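The crop confirms it: the grey block with the black band, its green button at scene (261,207), is between the bottle and the wood block. I'll move above it with the fingers shut.

>>> {"fn": "jog_arm", "kwargs": {
  "motion": "0 -0.12 -0.02 0 0 0 0; 0 -0.24 -0.04 0 0 0 0; 0 -0.36 -0.07 0 0 0 0; 0 -0.436 -0.082 0.08 0 0 0; 0 -0.436 -0.082 0.16 0 0 0"
}}

```text
time: 1.62
tool_pos: [0.5838, -0.2213, 0.1513]
tool_rot: [0.001, 0.709, 0.706, 0.0]
contact_force: [0.2, 0.4, 0.4]
gripper_width: -0.002
grasp_force: 0.0
```

```bash
cat > b.py <<'E'
from h import *
import sys
s=state(); p=np.array(s["tool_pos"]); print(s["time"],p,s["tool_rot"],s["gripper_width"],s["contact_force"])
for c in sys.argv[2:]:
    f=grab_frame(c)
    cv2.imwrite(f"pics/{c}{s['time']:.2f}.png",f["color"][:,:,::-1])
    for t in sys.argv[1].split(","):
        for r in place_of(c,t):
            if r["p"]>.2: print(c,t,round(r["p"],2),np.round(r["at"],4),np.round(w2px(f,r["at"])))
E
python3 b.py extract_top,handset wrist side; ls pics
```

```text
1.625 [ 0.58379068 -0.22126077  0.15130391] [1.24941774e-03 7.08577372e-01 7.05632004e-01 1.46822435e-04] -0.0023536085711088517 [0.15645179 0.35624412 0.42629405]
wrist extract_top 0.67 [ 0.4321 -0.0913  0.0461] [41. 10.]
wrist extract_top 0.63 [ 0.5812 -0.2188  0.0443] [317. 231.]
wrist handset 0.79 [ 0.5918 -0.2141  0.002 ] [332. 206.]
side extract_top 0.62 [ 0.4321 -0.0935  0.0467] [416. 262.]
side extract_top 0.56 [ 0.5806 -0.2193  0.0461] [372. 209.]
side extract_top 0.54 [ 0.5565 -0.3669  0.0445] [400. 177.]
side extract_top 0.43 [ 0.8296 -0.0857  0.0437] [258. 217.]
side handset 0.83 [ 0.5588 -0.3813 -0.    ] [399. 187.]
side handset 0.81 [ 4.143e-01 -9.360e-02  1.000e-04] [421. 277.]
side handset 0.71 [0.5261 0.1666 0.1134] [334. 318.]
side handset 0.69 [ 0.5933 -0.2091 -0.0024] [365. 225.]
side handset 0.61 [ 0.8289 -0.0977 -0.0032] [262. 228.]
crop.png
scene0.png
side0.png
side1.62.png
wrist1.62.png
```

>>> {"fn": "jog_arm", "kwargs": {
  "motion": "0 0 -0.004 0.1 0 0 0; 0 0 -0.004 0.19 0 0 0; 0 0 -0.004 0.2 0 0 0; 0 0 -0.004 0.21 0 0 0; 0 0 -0.004 0.218 0 0 0"
}}

```text
time: 2.55
tool_pos: [0.5842, -0.2188, 0.0457]
tool_rot: [0.002, 0.707, 0.707, 0.001]
contact_force: [-0.8, 0.6, 3.5]
gripper_width: -0.003
grasp_force: 2.0
```

>>> {"fn": "jog_arm", "kwargs": {
  "motion": "0 0 0 0.004 0 0 0; 0 0 0 0.008 0 0 0; 0 0 0 0.01 0 0 0; 0 0 0 0.01 0 0 0; 0 0 0 0.01 0 0 0"
}}

```text
time: 3.18
tool_pos: [0.5839, -0.2188, 0.04]
tool_rot: [0.002, 0.707, 0.707, 0.001]
contact_force: [1.2, 1.0, 9.1]
gripper_width: -0.002
grasp_force: 4.8
```

>>> {"fn": "jog_arm", "kwargs": {
  "motion": "0 0 0 0.004 0 0 0; 0 0 0 0.006 0 0 0; 0 0 0 0.006 0 0 0; 0 0 0 0.006 0 0 0; 0 0 0 0.006 0 0 0"
}}

```text
time: 3.8
tool_pos: [0.5841, -0.2189, 0.0398]
tool_rot: [0.002, 0.707, 0.707, 0.001]
contact_force: [-6.4, 4.1, 23.0]
gripper_width: 0.001
grasp_force: 11.8
```

>>> {"fn": "jog_arm", "kwargs": {
  "motion": "0 0 0 -0.11 0 0 0; 0 0 0 -0.22 0 0 0; 0 0.04 -0.007 -0.32 0 0 0; 0 0.16 -0.027 -0.32 0 0 0; 0 0.28 -0.046 -0.32 0 0 0"
}}

```text
time: 4.42
tool_pos: [0.5584, -0.0771, 0.1947]
tool_rot: [0.0, 0.708, 0.707, -0.0]
contact_force: [0.1, 1.0, -0.3]
gripper_width: -0.0
grasp_force: 0.0
```

```bash
python3 b.py extract_top,handset,power_on,run_top,stop_top scene side
```

```text
4.425 [ 0.55839571 -0.07712846  0.19470391] [ 2.24439500e-04  7.07680406e-01  7.06532654e-01 -3.19608999e-05] -0.0004648229170162568 [ 0.09161473  1.02273833 -0.31487356]
scene extract_top 0.75 [ 0.8318 -0.0888  0.0444] [224. 287.]
scene extract_top 0.74 [ 0.4319 -0.0955  0.0509] [344. 190.]
scene extract_top 0.69 [ 0.5799 -0.2176  0.0381] [261. 207.]
scene extract_top 0.57 [ 0.5503 -0.3702  0.0453] [220. 179.]
scene extract_top 0.26 [ 0.5914 -0.2073 -0.0021] [262. 226.]
scene handset 0.88 [ 0.5946 -0.2088 -0.0024] [261. 227.]
scene handset 0.77 [ 0.4156 -0.0889  0.0039] [351. 206.]
scene handset 0.74 [ 0.8239 -0.094   0.0037] [227. 301.]
scene handset 0.65 [0.5005 0.2729 0.1194] [491. 233.]
scene handset 0.59 [ 0.5549 -0.3828 -0.0009] [217. 195.]
scene power_on 0.69 [0.5004 0.275  0.1183] [492. 234.]
scene power_on 0.47 [ 0.4763 -0.2407 -0.0037] [283. 200.]
scene run_top 0.6 [0.5233 0.1699 0.1065] [434. 227.]
scene stop_top 0.68 [0.5417 0.0792 0.1139] [388. 213.]
scene stop_top 0.62 [ 0.7165 -0.1868  0.0015] [230. 256.]
side extract_top 0.71 [ 0.5824 -0.218   0.0377] [371. 212.]
side extract_top 0.64 [ 0.4283 -0.0977  0.0488] [418. 260.]
side extract_top 0.5 [ 0.5521 -0.3672  0.0472] [401. 177.]
side extract_top 0.32 [0.5434 0.0718 0.1087] [344. 281.]
side handset 0.9 [ 0.8301 -0.0979 -0.0021] [262. 227.]
side handset 0.75 [ 0.4164 -0.0925 -0.0021] [419. 278.]
side handset 0.6 [ 5.616e-01 -3.807e-01  1.000e-04] [398. 186.]
side handset 0.42 [0.526  0.1708 0.1149] [333. 319.]
side power_on 0.59 [0.5015 0.2742 0.1159] [324. 367.]
side run_top 0.49 [0.524  0.169  0.1157] [334. 318.]
side stop_top 0.77 [0.5421 0.0727 0.1113] [344. 281.]
```

Green reads 38 mm high, so it is down, and the hand control has not moved. Next is the rocker.

>>> {"fn": "jog_arm", "kwargs": {
  "motion": "0 0.12 -0.02 0 0 0 -0.03; 0 0.24 -0.04 0 0 0 -0.06; 0 0.36 -0.06 0 0 0 -0.1; 0 0.48 -0.08 0 0 0 -0.13; 0 0.6 -0.1 0 0 0 -0.13"
}}

```text
time: 5.65
tool_pos: [0.5088, 0.2235, 0.1945]
tool_rot: [0.0, 0.635, 0.772, 0.0]
contact_force: [0.7, -0.1, -0.1]
gripper_width: 0.001
grasp_force: 0.0
```

```bash
python3 b.py power_on,run_top,stop_top wrist; python3 -c "
from h import *
from scipy.spatial.transform import Rotation as R
s=state();q=s['tool_rot'];print(R.from_quat(np.r_[q[1:],q[0]]).as_matrix().round(3))"
```

```text
5.65 [0.50875527 0.22352922 0.19454185] [2.55946978e-04 6.35116414e-01 7.72416342e-01 2.63663865e-04] 0.001300505697566037 [ 0.69205128 -0.0915629  -0.09186443]
wrist power_on 0.78 [0.5041 0.275  0.1159] [332. 158.]
wrist stop_top 0.59 [0.5433 0.0785 0.1128] [329. 453.]
[[-0.196  0.981 -0.   ]
 [ 0.981  0.196 -0.001]
 [-0.001 -0.    -1.   ]]
```

>>> {"fn": "jog_arm", "kwargs": {
  "motion": "0 0.102 0.008 0 0 0 0; 0 0.102 0.008 0.07 0 0 0; 0 0.102 0.008 0.13 0 0 0; 0 0.102 0.008 0.15 0 0 0; 0 0.102 0.008 0.16 0 0 0"
}}

```text
time: 6.48
tool_pos: [0.5036, 0.2717, 0.1148]
tool_rot: [0.0, 0.636, 0.772, -0.0]
contact_force: [-2.0, -0.7, 3.2]
gripper_width: -0.001
grasp_force: 1.7
```

>>> {"fn": "jog_arm", "kwargs": {
  "motion": "0 0 0 0.005 0 0 0; 0 0 0 0.01 0 0 0; 0 0 0 0.014 0 0 0; 0 0 0 0.014 0 0 0; 0 0 0 0.014 0 0 0"
}}

```text
time: 7.1
tool_pos: [0.5039, 0.2732, 0.11]
tool_rot: [0.001, 0.635, 0.773, 0.001]
contact_force: [-4.3, -1.2, 11.4]
gripper_width: -0.002
grasp_force: 5.4
```

>>> {"fn": "jog_arm", "kwargs": {
  "motion": "0 0 0 0.003 0 0 0; 0 0 0 0.006 0 0 0; 0 0 0 0.006 0 0 0; 0 0 0 0.006 0 0 0; 0 0 0 0.006 0 0 0"
}}

```text
time: 7.72
tool_pos: [0.504, 0.2733, 0.1098]
tool_rot: [0.001, 0.635, 0.773, 0.001]
contact_force: [-11.1, -5.4, 23.9]
gripper_width: -0.002
grasp_force: 11.9
```

>>> {"fn": "jog_arm", "kwargs": {
  "motion": "0 0 0 -0.08 0 0 0; 0 0 0 -0.16 0 0 0; 0 -0.1 0 -0.16 0 0 0; 0 -0.213 -0.002 -0.16 0 0 0; 0 -0.213 -0.002 -0.16 0 0 0"
}}

```text
time: 8.35
tool_pos: [0.5237, 0.1654, 0.1846]
tool_rot: [0.001, 0.637, 0.771, 0.0]
contact_force: [-0.2, 0.4, 0.5]
gripper_width: -0.004
grasp_force: 0.0
```

```bash
python3 b.py power_on,run_top,stop_top wrist side scene; cp pics/wrist8.35.png pics/w.png || ls pics
```

```text
8.35 [0.52367781 0.16541776 0.18459393] [8.53893919e-04 6.36694486e-01 7.71115580e-01 4.06601895e-04] -0.0038395455474292827 [-0.17178152  0.42593415  0.50340366]
wrist power_on 0.67 [0.5034 0.278  0.1075] [325.  25.]
wrist run_top 0.82 [0.5221 0.1686 0.1116] [320. 249.]
side power_on 0.62 [0.5    0.2743 0.1088] [324. 370.]
side run_top 0.52 [0.5246 0.1683 0.116 ] [334. 318.]
scene power_on 0.88 [0.5023 0.2759 0.1142] [491. 237.]
scene power_on 0.55 [0.5391 0.0769 0.1136] [388. 212.]
scene run_top 0.77 [0.5243 0.1716 0.1098] [435. 226.]
scene stop_top 0.68 [0.5393 0.0753 0.1125] [387. 212.]
```

```bash
cp $(ls -t pics/wrist*|head -1) pics/w.png
```

```text
(no output)
```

View pics/w.png

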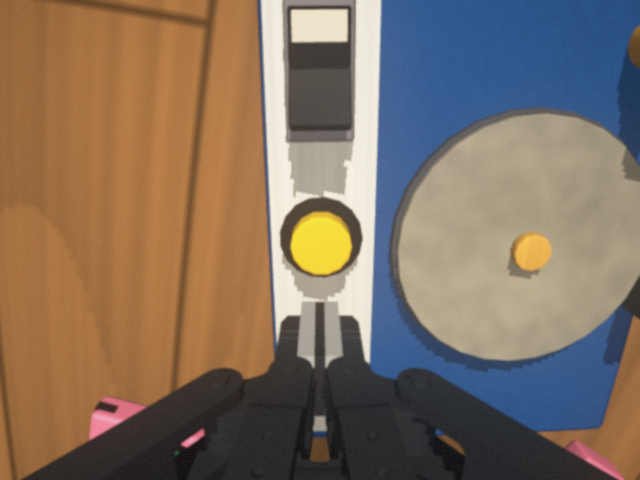

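The rocker at (320,70) now lies over with its white end down, at a height of about 108 mm. Yellow is at (320,243), so I'll press it.

>>> {"fn": "jog_arm", "kwargs": {
  "motion": "0 0.005 0 0.07 0 0 0; 0 0.005 0 0.13 0 0 0; 0 0.005 0 0.145 0 0 0; 0 0.005 0 0.155 0 0 0; 0 0.005 0 0.165 0 0 0"
}}

```text
time: 9.57
tool_pos: [0.5233, 0.1708, 0.1035]
tool_rot: [0.001, 0.635, 0.773, 0.001]
contact_force: [-3.3, -0.6, 4.0]
gripper_width: -0.002
grasp_force: 2.0
```

>>> {"fn": "jog_arm", "kwargs": {
  "motion": "0 0 0 0.004 0 0 0; 0 0 0 0.006 0 0 0; 0 0 0 0.008 0 0 0; 0 0 0 0.008 0 0 0; 0 0 0 0.008 0 0 0"
}}

```text
time: 10.2
tool_pos: [0.5234, 0.1709, 0.102]
tool_rot: [0.001, 0.635, 0.773, 0.001]
contact_force: [-8.6, -1.5, 18.0]
gripper_width: 0.004
grasp_force: 8.6
```

Yellow is at its stop (102 mm, 18 N). Next I'll lift off and check.

>>> {"fn": "jog_arm", "kwargs": {
  "motion": "0 0 0 -0.1 0 0 0; 0 0 0 -0.2 0 0 0; 0 0 0 -0.26 0 0 0; 0 0 0 -0.26 0 0 0; 0 0 0 -0.26 0 0 0"
}}

```text
time: 10.82
tool_pos: [0.5218, 0.1705, 0.2265]
tool_rot: [-0.0, 0.635, 0.773, -0.0]
contact_force: [0.2, 0.9, -0.5]
gripper_width: 0.001
grasp_force: 0.0
```

```bash
python3 b.py power_on,run_top,stop_top,extract_top,handset,oil,offcut,punch side | awk '{print}'; cp $(ls -t pics/side*|head -1) pics/end.png; python3 -c "
import cv2
a=cv2.imread('pics/end.png')[170:410,200:440];cv2.imwrite('pics/endc.png',cv2.resize(a,None,fx=2.5,fy=2.5,interpolation=2))"
```

```text
10.825 [0.52180263 0.1704818  0.22651955] [-3.57226991e-04  6.34923947e-01  7.72574435e-01 -4.44521255e-04] 0.001463581475648386 [ 0.22277773  0.93306145 -0.52909184]
side power_on 0.76 [0.5012 0.2741 0.1077] [324. 370.]
side run_top 0.63 [0.6728 0.3081 0.0895] [231. 358.]
side stop_top 0.49 [0.5438 0.071  0.1108] [344. 280.]
side extract_top 0.78 [ 0.4326 -0.0955  0.0499] [416. 260.]
side extract_top 0.57 [ 0.831  -0.0866  0.0458] [258. 216.]
side extract_top 0.5 [ 0.5834 -0.2159  0.0373] [371. 213.]
side extract_top 0.49 [ 0.4763 -0.2413  0.0032] [413. 228.]
side handset 0.83 [ 5.935e-01 -2.123e-01 -5.000e-04] [365. 223.]
side handset 0.73 [0.5225 0.1693 0.1035] [335. 323.]
side handset 0.61 [ 0.4168 -0.0949 -0.0017] [420. 277.]
side oil 0.59 [ 7.126e-01 -1.882e-01 -6.000e-04] [319. 216.]
side offcut 0.65 [ 0.4766 -0.2412  0.0032] [413. 228.]
side punch 0.81 [0.6728 0.3079 0.09  ] [231. 358.]
```

View pics/endc.png

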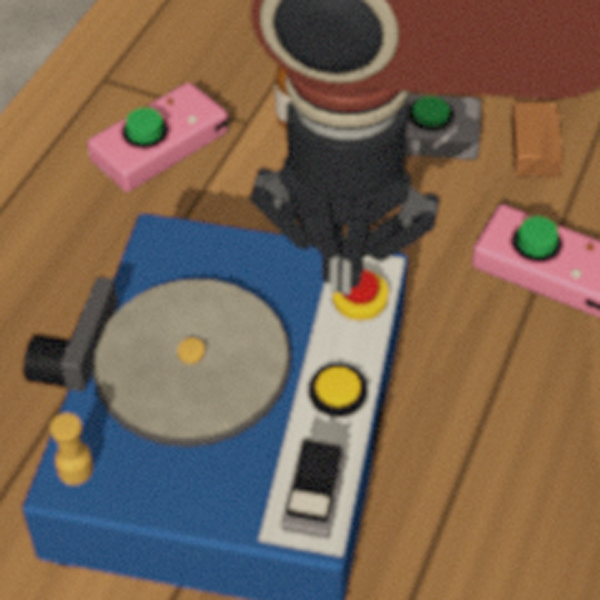

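The crop shows yellow low in its collar at (338,388), the rocker's white end down at (310,500) and green down at (432,110). The red button is out and nothing has moved.

```bash
python3 -c "
from plant import *
print(job_done())"
```

```text
the job is handed in; nothing more can be done
None
```

I pressed the green button, the rocker and the yellow button fully home in that order and handed the job in at about 11 s; the red stop button was not touched and nothing else appeared to move, but no verdict was returned.

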